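Put four mixed-up parts back in their own trays

ROBOT

A 6-joint arm with a two-finger parallel gripper is mounted at the origin on a cart in front of the work surface, level with it; the furniture and walls round the work are solid. World frame = base frame: x ahead of the robot, y to its left, z up, the work surface at z = 0. Lengths are in mm, angles in rad, forces in N, time in s.
With the tool pointing down it reaches from about 375 to 925 mm from the base axis. Payload 5.7 kg.
Tool frame: the origin (TCP) lies between the finger pads; the fingertips stand 14 mm ahead of it and the grasp point (between the pads) lies 5 mm behind it (tip_reach is the distance from the TCP to the fingertips, in mm); z points along the fingers, y is the line along which they close (so a half turn about z gives the same grasp; the last joint's range is limited). The gripper opens to 85 mm and grips with 20 to 120 N. Pads are 22 mm wide; open, the fingers measure 114 mm over their backs; the gripper's body (76 mm by 85 mm) begins 54 mm behind the grasp point. The pads swing forward as they close: fully open they stand 13 mm farther back than shut.
Start: joints at [1.14, 0.359, 1.51, -0, 1.272, -0.115], TCP at [186.339, 570.301, 245.267] pointing down, gripper open.
Joint ranges: [-2.97, 2.97], [-1.01, 2.36], [0.21, 2.38], [-0.96, 4.11], [0.2, 2.71], [-2.98, 2.98]. Speed limits (rad/s): [2.39, 2.39, 3.14, 3.14, 3.14, 3.14].

INTERFACE

Orientations are given as a rotation vector (axis times angle).
In Python, from bench import state, camera, sign_off, tip_reach gives the robot as it stands. The module is installed in compiled form; this text tells all that it offers.
- The arm moves only by the tool jog_arm, never from a script. Its argument "targets" is one flat list of numbers, 4 for each row, row after row: the shift along the tool's x, y, z in cm, then the turn about the tool's z in degrees. In form: [x, y, z, yaw, x, y, z, yaw, ...]. A call has 1 to 8 rows; each row shifts and turns the commanded pose from where the row before left it, along the tool's axes as they then stand; what a row does not reach is not made up. A row lasts 1/8 s, in which the tool goes at most 62.5 mm and 10.7 degrees, less where a joint would pass 70% of its speed; a pose out of reach is approached as far as the arm can. A call with a gripper value outside its range is refused whole. "grip" is the closure, from 0 (fully open) to 1 (shut), set as the call begins (left out, the last holds). The fingers move at their own pace and stop on an object; "newtons" is the grip in N (left out, the last holds). Time passes only in rows, so rows that do not move let the fingers close. It gives the time, the measured TCP pose, the force, the opening and the grip force at its end, in the units of the state.
- state(): the state, without advancing time (a new reading comes with each control period).
- camera(name): name is "side" or "top"; returns a dict with "pixels" (400x640x3 uint8, red, green, blue), "range_z" (400x640 float32, mm along the optical axis (not along the pixel's ray), 0 where there is no reading), "camera_matrix" (3x3 intrinsics, pixels), "R" (3x3) and "t" (3): a world point X has camera coordinates R X + t. Camera axes: x right, y down, z forward; pixel columns grow to the right and rows downward; lengths in mm; the calibration is good to about 2 mm. A picture is of the moment at which its call begins.
- sign_off(): hands the job in; it is judged then, once.
The state is a dict: "clock": time; "joint_pos": joint angles; "qd": joint speeds; "joint_efforts": joint torques, N m; "tcp_pos": TCP position; "tcp_rot": TCP orientation; "wrist_force": force on the tool from outside, world axes, zero at the start; "torque": the same for the moment, N m; "grip_width": opening from 0.0 (shut) to 1.0 (fully open); "grip_force": force on a finger pad.
Only numpy, scipy, OpenCV 4.12 (cv2) and the standard library are available. Lean on these libraries where they do the work, as an engineer would, in place of code of your own. Each camera call takes 0.05 s, during which the arm holds its last target. There are 200 camera calls.

TASK

Somebody set the four parts for the next assembly out in the wrong trays. Put each in the middle of its own tray: the ball bearing in the round tray, the block battery in the oblong tray, lying lengthwise along it, the bronze bushing in the small square tray and the star knob, still standing on its head, in the large square tray; every tray is taken by another part at the start, so use the empty rubber mat as a free spot on the way. Leave the little red bottle standing where it is.

Things in the scene. Friction and masses are not known exactly. Their poses are not given: they have to be found in the camera images.
- ball_bearing: Pale ball bearing lying flat, 38 mm across, 11 mm high, about 60 g. Origin: centre of the underside, z up. Starts in one of the two square trays. Belongs in the round tray.
- block_battery: Dark block battery lying flat, 26 mm wide along its x, 51 mm long along its y (terminals at one end), 17 mm high, about 45 g. Origin: centre of the underside, z up. Starts in one of the two square trays, at any angle. Belongs in the oblong tray, its y along the tray's y (either way round).
- bronze_bushing: Brown flanged bronze bushing lying on its side, 29 x 28 mm, 29 mm high, about 50 g; for grasping a block whose sides are along its x and y. Origin: centre of the underside, z up. Starts in the round or the oblong tray. Belongs in the small square tray, at any angle.
- star_knob: Black star-shaped knob standing on its head, stud upward: head 28 mm across and 14 mm high, stud 6 mm thick up to 32 mm, about 20 g. Origin: centre of the underside, z up. Starts in the round or the oblong tray. Belongs in the large square tray, at any angle.
- round_tray: Round tray, 108 mm across. Plywood, fixed to the bench; floor 5 mm thick (things stand 5 mm above the bench), with a lip 5 mm wide all round that rises only 3 mm above the floor (8 mm above the bench). Origin: centre of the underside, on the bench; z up. 
- oblong_tray: Oblong tray, 72 mm along its x, 130 mm along its y. Plywood, fixed to the bench; floor 5 mm thick (things stand 5 mm above the bench), with a lip 5 mm wide all round that rises only 3 mm above the floor (8 mm above the bench). Origin: centre of the underside, on the bench; z up. 
- small_square_tray: Small square tray, 78 x 78 mm. Plywood, fixed to the bench; floor 5 mm thick (things stand 5 mm above the bench), with a lip 5 mm wide all round that rises only 3 mm above the floor (8 mm above the bench). Origin: centre of the underside, on the bench; z up. 
- large_square_tray: Large square tray, 116 x 116 mm. Plywood, fixed to the bench; floor 5 mm thick (things stand 5 mm above the bench), with a lip 5 mm wide all round that rises only 3 mm above the floor (8 mm above the bench). Origin: centre of the underside, on the bench; z up. 
- rubber_mat: Flat black ribbed rubber mat, 100 x 100 mm, 3.5 mm thick, no lip, fixed, empty at the start: the free spot for parking a part. Origin: centre of the underside, on the bench; z up.
- threadlock_bottle: Small red bottle with a blue nozzle, standing on the bench among the trays: 25 mm across, 69 mm high, about 40 g. Origin: centre of the underside. Not to be moved.
Not all that is in view belongs to the job. Leave any orange, turquoise or yellow look-alike of the block_battery alone.

How it is judged:
By the outcome, as a careful person would: the job done as asked, in the order asked, and still so for the second after the job is handed in, with the robot touching nothing.
It also fails if it takes over 128 s, if anything falls off the work surface, if the arm or the gripper's body presses on something with over 40 N, if the wrist force passes 120 N, or if a joint passes its speed limit or range.

## Working session

There is one attempt and no reset: what is moved stays moved. The work goes in short steps, Python scripts to look and compute and a tool call to move; the robot and the scene stay as the last step left them, time stands still between calls to the robot, and variables do not carry over. Pictures are saved under pics/ and viewed, at most 14 in all, crops included, and the job is handed in when it is done.

Besides the shell and the picture viewer there is one more tool, called after "Call:" by a JSON object that holds its "op" and its "data", one argument or row to a line. jog_arm: Moves the arm, as the interface text tells. Its arguments: {"type":"object","properties":{"targets":{"type":"array"},"grip":{"type":"number"},"newtons":{"type":"number"}},"required":["targets"]}

```bash
mkdir -p pics; cat > h.py <<'E'
import numpy as np, cv2
from bench import state, camera, sign_off, tip_reach
def snap(n,f):
    c=camera(n); np.savez(f'{n}.npz',**c); cv2.imwrite(f'pics/{f}.png',cv2.cvtColor(c['pixels'],cv2.COLOR_RGB2BGR)); return c
def pt(c,u,v,z=None):
    K=c['camera_matrix'];R=c['R'];t=c['t']
    r=np.linalg.inv(K)@[u,v,1.]
    if z is None: return R.T@(r*c['range_z'][int(v),int(u)]-t)
    o=-R.T@t; d=R.T@r; return o+d*(z-o[2])/d[2]
E
python3 - <<'E'
from h import *
for n in('top','side'): 
    c=snap(n,n+'0'); print(n,-c['R'].T@c['t'],c['R'].round(2).tolist())
print(state(),tip_reach)
E
```

```text
top [ 379.66847714   54.19021767 1427.25893842] [[0.03, -1.0, 0.01], [-0.99, -0.03, -0.12], [0.12, -0.0, -0.99]]
side [483.28177581 778.04997708 583.86723888] [[-1.0, -0.06, -0.01], [-0.03, 0.58, -0.81], [0.06, -0.81, -0.58]]
{'clock': 0.1, 'joint_pos': array([ 1.13992293e+00,  3.59483619e-01,  1.51135976e+00, -2.25492385e-06,
        1.27253752e+00, -1.15095213e-01]), 'qd': array([ 0.00207226, -0.0017073 , -0.00063809,  0.00039482, -0.00150034,
        0.00168437]), 'joint_efforts': array([-2.88859537e-04, -5.28654778e+01, -2.79351658e+01, -1.86340130e-04,
        5.08082681e-03, -6.31805541e-08]), 'tcp_pos': array([186.07697263, 569.76110907, 244.49396369]), 'tcp_rot': array([-4.93888197e-01, -3.10204054e+00,  2.70545261e-03]), 'wrist_force': array([-0.64930564, -0.50130943, -0.31240617]), 'torque': array([ 0.04248392,  0.01954733, -0.06407756]), 'grip_force': 0.0, 'grip_width': 0.9993228320051404} 14.0
```

View pics/top0.png

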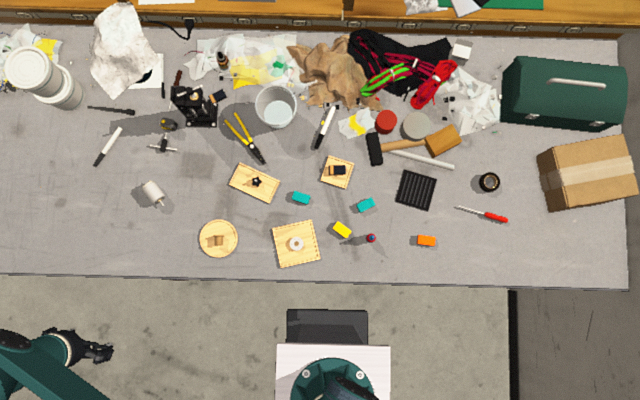

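View pics/side0.png

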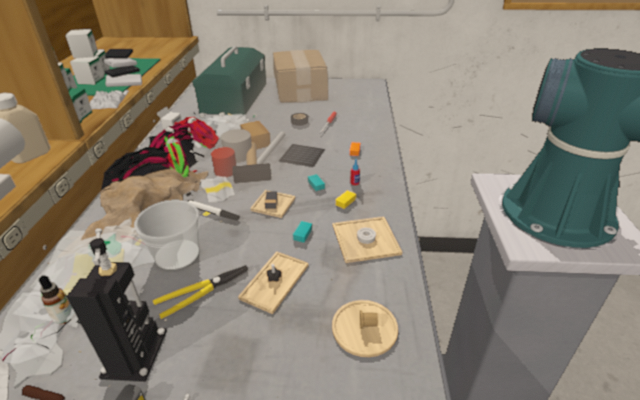

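Top view: the round tray at (218,239) holds the bushing, and the oblong tray at (255,183) holds the knob. The small square tray at (337,171) holds the battery, and the large square tray at (296,243) holds the bearing. The mat is at (416,190) and the bottle at (371,238). Battery look-alikes to avoid: turquoise (301,198) and (365,205), yellow (342,230), orange (426,241). The dark one at (337,170) is the real battery.

```bash
python3 - <<'E'
from h import *
im=cv2.imread('pics/top0.png')
a=cv2.resize(im[150:280,190:350],None,fx=5,fy=5,interpolation=cv2.INTER_CUBIC)[:600]
cv2.imwrite('pics/c1.png',a)
b=cv2.resize(im[145:265,310:450],None,fx=5,fy=5,interpolation=cv2.INTER_CUBIC)
cv2.imwrite('pics/c2.png',b)
E
```

```text
(no output)
```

View pics/c1.png

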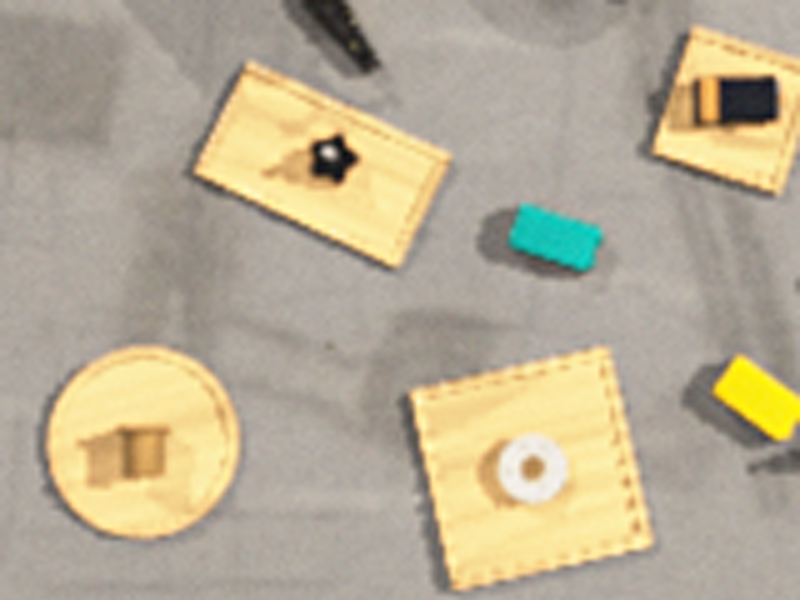

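View pics/c2.png

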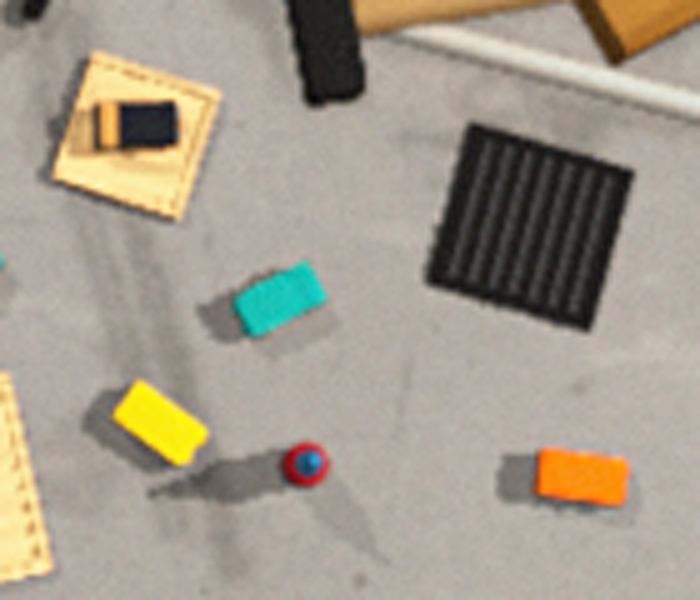

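```bash
python3 - <<'E'
from h import *
c=np.load('top.npz')
def P(l,off,z): 
    return np.array([pt(c,u/5+off[0]-.4,v/5+off[1]-.4,z)[:2] for u,v in l])
A=(190,150);B=(310,145)
for n,l,o,z in [('oblong',[(250,63),(451,156),(398,267),(195,172)],A,8),('large',[(411,392),(607,349),(652,544),(457,588)],A,8),
 ('round',[(47,442),(143,346),(239,442),(143,538)],A,8),('small',[(93,53),(220,94),(180,219),(53,176)],B,8),('mat',[(473,125),(633,173),(589,330),(428,282)],B,3.5),
 ('battery',[(96,103),(177,102),(179,148),(97,149)],B,22),('bush',[(122,427),(168,427),(168,480),(122,480)],A,30),('knob',[(331,158)],A,19),('bearing',[(532,468)],A,16),('bottle',[(306,464)],B,60),('turq',[(555,237)],A,17)]:
    p=P(l,o,z); q=np.roll(p,-1,0)-p
    print(n,p.mean(0).round(1),np.hypot(*q.T).round(0),np.degrees(np.arctan2(q[:,1],q[:,0])).round(0))
for n,u,v,z in [('bearing',532,468,0),('battery',140+600-600+0,0,0)][:1]:
    print(pt(c,u/5+190,v/5+150))
# side crop
im=cv2.imread('pics/side0.png')
cv2.imwrite('pics/s1.png',cv2.resize(im[180:360,230:410],None,fx=3.3,fy=3.3,interpolation=cv2.INTER_CUBIC))
R,_=cv2.Rodrigues(state()['tcp_rot']);print(R.round(3))
E
```

```text
oblong [601.6 238.1] [129.  71. 130.  71.] [-113.  157.   66.  -24.]
large [430.2 112.3] [115. 114. 113. 114.] [ -76. -165.  104.   15.]
round [439.1 333.9] [76. 78. 76. 78.] [ -43. -133.  137.   47.]
small [6.397e+02 3.000e-01] [78. 77. 77. 76.] [-107.  164.   73.  -16.]
mat [ 592.8 -229.3] [97. 96. 96. 96.] [-105.  165.   75.  -15.]
battery [6.429e+02 5.000e-01] [47. 27. 47. 27.] [ -88. -176.   92.    3.]
bush [431.6 328.2] [26. 30. 26. 30.] [ -88. -177.   92.    3.]
knob [603.6 232.4] [0.] [0.]
bearing [429.8 111.8] [0.] [0.]
bottle [449.5 -94.8] [0.] [0.]
turq [561.7 102.8] [0.] [0.]
[429.06120528 111.12343764   4.56142805]
[[-0.951  0.311 -0.001]
 [ 0.311  0.951 -0.002]
 [ 0.    -0.002 -1.   ]]
```

View pics/s1.png

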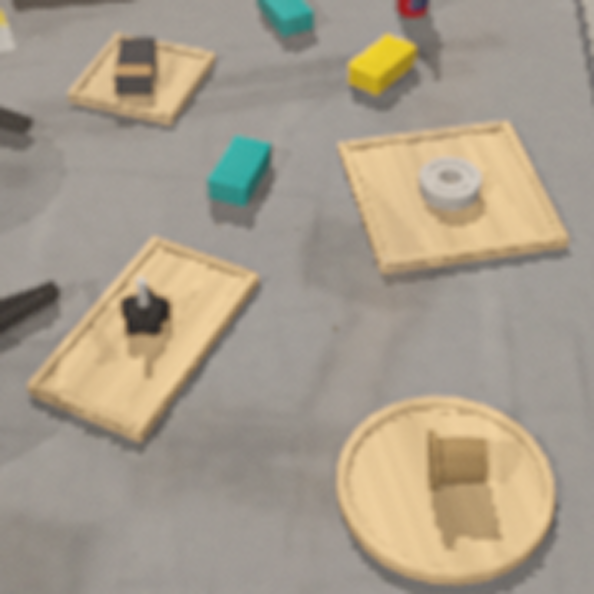

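Crop c1 shows the oblong tray with the knob at (331,158), and the bushing and bearing in their trays. c2 shows the dark battery at (138,125), lying along world y, plus the mat at (531,227). s1 confirms the bushing axis runs along world x (flange at x=434) and the knob has its stud up at (142,285). Tray sizes come out within 2–3 mm. Next I cross-check the parts from the side camera and plan the first approach.

```bash
cat >> h.py <<'E'
def go(x,y,z,ang):
    """turn (deg) first, then shift in cm in the turned tool frame"""
    s=state(); R,_=cv2.Rodrigues(np.array(s['tcp_rot'])); p=np.array(s['tcp_pos'])
    a=np.degrees(np.arctan2(R[1,1],R[0,1])); t=a-ang; t=(t+90)%180-90
    b=np.radians(a-t); yy=np.array([np.cos(b),np.sin(b),0]); zz=np.array([0,0,-1.]); xx=np.cross(yy,zz)
    d=np.array([x,y,z])-p
    print('at',p.round(1),'close',a.round(1),'j6',s['joint_pos'][5].round(2),'w',round(s['grip_width']*85,1),'| turn',t.round(1),'then cm',(np.array([d@xx,d@yy,d@zz])/10).round(2))
E
python3 - <<'E'
from h import *
c=np.load('side.npz')
for n,u,v,z in [('bush',458,462,18),('bear',450,178,16),('studtop',142,285,37),('knobhead',146,312,15),('batt',136,60,22),('small',142,80,8),('round',446,486,8)]:
    U,V=u/3.3+230,v/3.3+180
    print(n,pt(c,U,V,z).round(0),pt(c,U,V).round(0))
go(643,1.5,140,2)
E
```

```text
bush [432. 333.  18.] [432. 340.  27.]
bear [428. 115.  16.] [427. 105.   7.]
studtop [602. 238.  37.] [602. 236.  35.]
knobhead [601. 237.  15.] [601. 239.  17.]
batt [641.   8.  22.] [641.   6.  21.]
small [637.  12.   8.] [634.  27.  19.]
round [437. 340.   8.] [437. 336.   3.]
at [186.1 569.8 244.5] close 71.9 j6 -0.12 w 84.9 | turn 69.9 then cm [-58.39  43.68  10.45]
```

Call:
{"op": "jog_arm", "data": {
  "targets": [0, 0, 0, 10, 0, 0, 0, 10, 0, 0, 0, 10, 0, 0, 0, 10, 0, 0, 0, 10, 0, 0, 0, 10, 0, 0, 0, 10, 0, 0, 2, 0],
  "grip": 0.47,
  "newtons": 40
}}

```text
clock: 1.1
tcp_pos: [186.8, 571.2, 226.1]
tcp_rot: [-2.186, -2.255, -0.004]
wrist_force: [0.4, 0.5, -0.7]
grip_width: 0.529
grip_force: 0.0
```

Call:
{"op": "jog_arm", "data": {
  "targets": [-3.9, 2.9, 0.5, 0, -3.9, 2.9, 0.5, 0, -3.9, 2.9, 0.5, 0, -3.9, 2.9, 0.5, 0, -3.9, 2.9, 0.5, 0, -3.9, 2.9, 0.5, 0, -3.9, 2.9, 0.5, 0, -3.9, 2.9, 0.5, 0]
}}

```text
clock: 2.1
tcp_pos: [429.2, 264.8, 184.9]
tcp_rot: [-2.184, -2.258, 0.001]
wrist_force: [0.9, 0.4, -0.3]
grip_width: 0.528
grip_force: 0.0
```

```bash
python3 -c "
from h import *
go(643,1.5,140,2)"
```

```text
at [429.2 264.8 184.9] close 1.9 j6 0.38 w 44.9 | turn -0.1 then cm [-27.06  20.45   4.49]
```

Call:
{"op": "jog_arm", "data": {
  "targets": [-3.8, 2.9, 0.6, 0, -3.8, 2.9, 0.6, 0, -3.8, 2.9, 0.6, 0, -3.8, 2.9, 0.6, 0, -3.8, 2.9, 0.6, 0, -3.8, 2.9, 0.6, 0, -2, 1.5, 0.4, 0, 0, 0, 0, 0]
}}

```text
clock: 3.1
tcp_pos: [626.1, 23.6, 144.6]
tcp_rot: [-2.186, -2.255, 0.001]
wrist_force: [-0.6, -0.3, -0.2]
grip_width: 0.528
grip_force: 0.0
```

```bash
python3 - <<'E'
from h import *
go(643,1.5,100,2)
c=snap('side','s2'); im=cv2.imread('pics/s2.png')
t=camera('top')['pixels'][:,:,::-1]
a=cv2.resize(im[180:280,200:330],(520,400)); b=cv2.resize(t[140:220,290:370],(270,270))
o=np.zeros((400,790,3),np.uint8); o[:,:520]=a; o[:270,520:]=b; cv2.imwrite('pics/s2c.png',o)
E
```

```text
at [626.1  23.6 144.6] close 1.8 j6 -0.1 w 44.9 | turn -0.2 then cm [-2.26  1.61  4.46]
```

View pics/s2c.png

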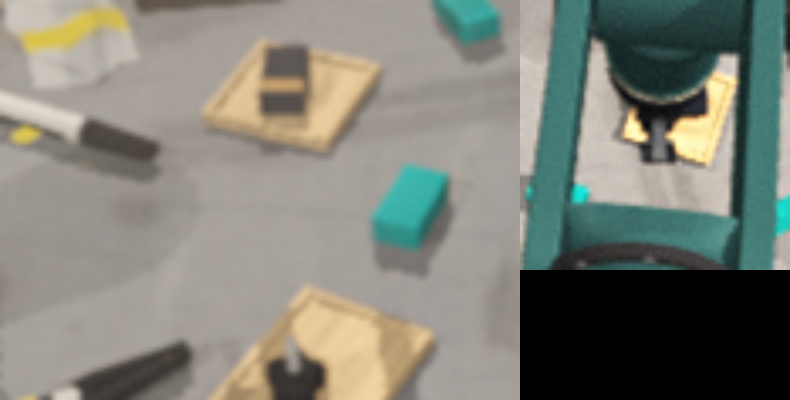

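The side crop shows the battery in its tray at (285,85), and the top view shows the gripper over it. Now I descend.

Call:
{"op": "jog_arm", "data": {
  "targets": [-2.26, 1.6, 0, 0, 0, 0, 4, 0, 0, 0, 4, 0, 0, 0, 3, 0, 0, 0, 1.2, 0, 0, 0, 0, 0, 0, 0, 0, 0]
}}

```text
clock: 4.08
tcp_pos: [643.4, 2.9, 24.8]
tcp_rot: [2.182, 2.257, 0.002]
wrist_force: [-0.3, 0.2, 0.3]
grip_width: 0.528
grip_force: 0.0
```

```bash
python3 - <<'E'
from h import *
go(643,2,22,2); print(state()['wrist_force'])
c=snap('side','s3'); im=cv2.imread('pics/s3.png')
cv2.imwrite('pics/s3c.png',cv2.resize(im[140:250,220:340],(720,600)[:2]))
E
```

```text
at [643.4   2.9  24.8] close 1.9 j6 -0.14 w 44.9 | turn -0.1 then cm [-0.09 -0.04  0.28]
[-0.25735871  0.2126484   0.2960424 ]
```

View pics/s3c.png

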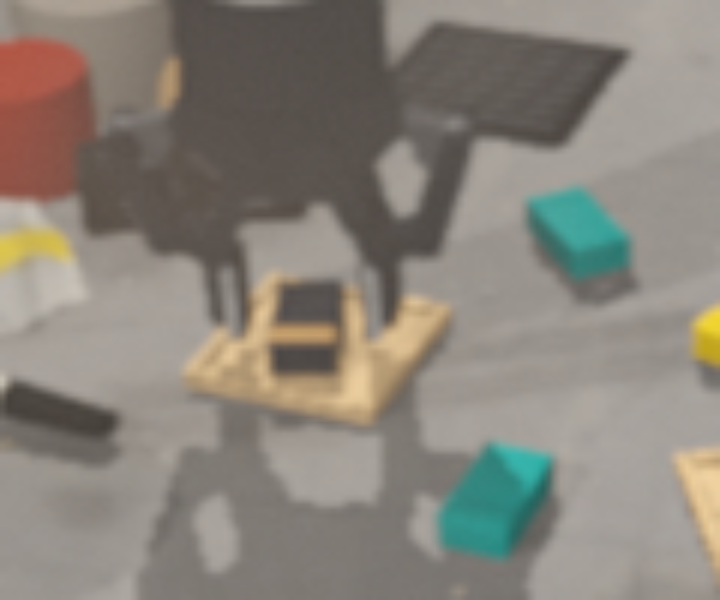

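The fingers straddle the battery evenly (about 28 px of gap on each side of x=272–340). Closing now.

Call:
{"op": "jog_arm", "data": {
  "targets": [0, 0, 0.3, 0, 0, 0, 0, 0, 0, 0, 0, 0, 0, 0, 0, 0, 0, 0, 0, 0],
  "grip": 0.85,
  "newtons": 40
}}

```text
clock: 4.75
tcp_pos: [643.6, 2.5, 21.4]
tcp_rot: [2.183, 2.257, 0.002]
wrist_force: [0.4, 0.5, 6.2]
grip_width: 0.298
grip_force: 40.5
```

Call:
{"op": "jog_arm", "data": {
  "targets": [0, 0, -3, 0, 0, 0, -4, 0, 0, 0, -3, 0, 0, 0, 0, 0]
}}

```text
clock: 5.25
tcp_pos: [644.4, 2.3, 123.0]
tcp_rot: [2.181, 2.255, 0.005]
wrist_force: [0.8, -0.1, -1.1]
grip_width: 0.295
grip_force: 39.8
```

```bash
python3 - <<'E'
from h import *
go(593,-229,120,2)
E
```

```text
at [644.4   2.3 123. ] close 1.9 j6 -0.14 w 25.1 | turn -0.1 then cm [-22.94  -5.94   0.3 ]
```

Call:
{"op": "jog_arm", "data": {
  "targets": [-4.6, -1.2, 0, 0, -4.6, -1.2, 0, 0, -4.6, -1.2, 0, 0, -4.6, -1.2, 0, 0, -4.5, -1.1, 0, 0, 0, 0, 4, 0, 0, 0, 4, 0, 0, 0, 0, 0]
}}

```text
clock: 6.25
tcp_pos: [587.3, -226.7, 36.2]
tcp_rot: [-2.179, -2.251, 0.004]
wrist_force: [-0.5, 0.3, 0.0]
grip_width: 0.298
grip_force: 39.8
```

```bash
python3 - <<'E'
from h import *
go(593,-229,21,2)
E
```

```text
at [ 587.3 -226.7   36.2] close 1.9 j6 -0.51 w 25.4 | turn -0.1 then cm [-0.25  0.56  1.52]
```

Call:
{"op": "jog_arm", "data": {
  "targets": [0, 0.3, 0.8, 0, 0, 0, 0.4, 0, 0, 0, 0, 0]
}}

```text
clock: 6.62
tcp_pos: [594.7, -228.2, 29.0]
tcp_rot: [2.183, 2.258, 0.0]
wrist_force: [-0.1, 0.2, -0.1]
grip_width: 0.293
grip_force: 39.8
```

Call:
{"op": "jog_arm", "data": {
  "targets": [0, 0, 0.6, 0, 0, 0, 0.2, 0, 0, 0, 0, 0]
}}

```text
clock: 7.0
tcp_pos: [593.9, -228.1, 20.2]
tcp_rot: [-2.184, -2.258, 0.0]
wrist_force: [-0.3, -0.5, -1.6]
grip_width: 0.291
grip_force: 39.8
```

Call:
{"op": "jog_arm", "data": {
  "targets": [0, 0, 0, 0, 0, 0, 0, 0, 0, 0, 0, 0],
  "grip": 0.42
}}

```text
clock: 7.38
tcp_pos: [594.2, -228.3, 20.5]
tcp_rot: [2.184, 2.258, -0.0]
wrist_force: [-0.1, 0.1, -0.8]
grip_width: 0.58
grip_force: 0.0
```

Call:
{"op": "jog_arm", "data": {
  "targets": [0, 0, -4, 0, 0, 0, -5, 0, 0, 0, -5, 0, 0, 0, 0, 0]
}}

```text
clock: 7.88
tcp_pos: [597.2, -229.7, 165.3]
tcp_rot: [2.178, 2.252, 0.004]
wrist_force: [0.3, -1.0, -0.1]
grip_width: 0.581
grip_force: 0.0
```

```bash
python3 - <<'E'
from h import *
go(432,330,150,92)
go(432,330,150,2)
E
```

```text
at [ 597.2 -229.7  165.3] close 1.9 j6 -0.51 w 49.3 | turn 89.9 then cm [-14.56 -56.51   1.53]
at [ 597.2 -229.7  165.3] close 1.9 j6 -0.51 w 49.3 | turn -0.1 then cm [ 56.51 -14.56   1.53]
```

Call:
{"op": "jog_arm", "data": {
  "targets": [4.7, -1.2, 0, 0, 4.7, -1.2, 0, 0, 4.7, -1.2, 0, 0, 4.7, -1.2, 0, 0, 4.7, -1.2, 0, 0, 4.7, -1.2, 0, 0, 4.7, -1.2, 0, 0, 4.7, -1.2, 0, 0]
}}

```text
clock: 8.88
tcp_pos: [484.5, 145.7, 159.5]
tcp_rot: [-2.184, -2.257, 0.002]
wrist_force: [1.2, 0.8, -0.3]
grip_width: 0.583
grip_force: 0.0
```

Call:
{"op": "jog_arm", "data": {
  "targets": [4.7, -1.2, 0, 0, 4.7, -1.2, 0, 0, 4.7, -1.2, 0, 0, 4.7, -1.2, 0, 0, 0, 0, 3, 0, 0, 0, 3, 0, 0, 0, 0, 0, 0, 0, 0, 0]
}}

```text
clock: 9.88
tcp_pos: [431.6, 330.6, 100.6]
tcp_rot: [2.184, 2.258, -0.0]
wrist_force: [-0.4, 0.1, 0.4]
grip_width: 0.586
grip_force: 0.0
```

```bash
python3 - <<'E'
from h import *
go(432,331,32,2)
c=snap('side','s4'); im=cv2.imread('pics/s4.png')
cv2.imwrite('pics/s4c.png',cv2.resize(im[200:360,280:440],(600,600)[:2]))
E
```

```text
at [431.6 330.6 100.6] close 1.9 j6 0.49 w 49.8 | turn -0.1 then cm [0.03 0.04 6.86]
```

View pics/s4c.png

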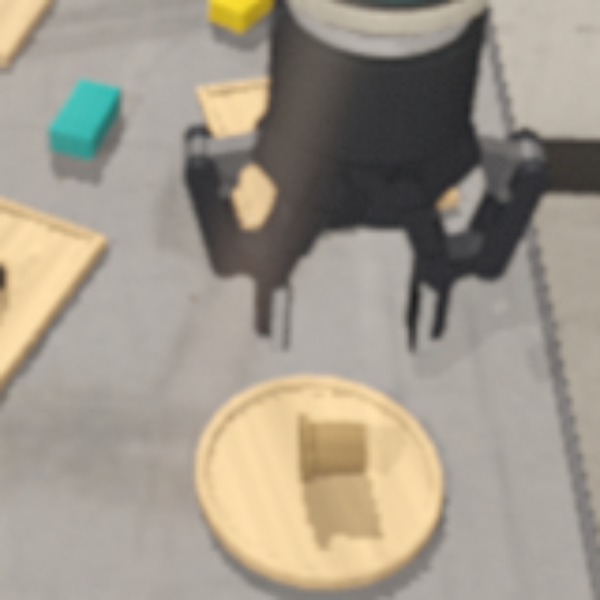

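The tool is centred on the bushing: tips at crop x=350 and bushing at x=333 agree after perspective. Descending.

Call:
{"op": "jog_arm", "data": {
  "targets": [0, 0, 4, 0, 0, 0, 3, 0, 0, 0, 0.6, 0, 0, 0, 0, 0, 0, 0, 0, 0]
}}

```text
clock: 10.55
tcp_pos: [432.5, 331.3, 25.7]
tcp_rot: [2.184, 2.257, 0.004]
wrist_force: [0.4, -0.0, 0.3]
grip_width: 0.579
grip_force: 0.0
```

Call:
{"op": "jog_arm", "data": {
  "targets": [0, 0, 0, 0, 0, 0, 0, 0, 0, 0, 0, 0, 0, 0, 0, 0],
  "grip": 0.85
}}

```text
clock: 11.05
tcp_pos: [432.2, 331.1, 25.4]
tcp_rot: [2.184, 2.258, 0.003]
wrist_force: [-0.6, -0.5, 7.5]
grip_width: 0.32
grip_force: 39.9
```

Call:
{"op": "jog_arm", "data": {
  "targets": [0, 0, -4, 0, 0, 0, -4, 0, 0, 0, -4, 0, 0, 0, 0, 0]
}}

```text
clock: 11.55
tcp_pos: [433.6, 332.1, 147.8]
tcp_rot: [2.183, 2.257, 0.011]
wrist_force: [0.5, -0.1, -1.4]
grip_width: 0.316
grip_force: 39.8
```

```bash
python3 - <<'E'
from h import *
go(640,1,140,2)
E
```

```text
at [433.6 332.1 147.8] close 1.9 j6 0.49 w 26.9 | turn -0.1 then cm [-33.81  19.47   0.78]
```

Call:
{"op": "jog_arm", "data": {
  "targets": [-4.3, 2.5, 0, 0, -4.3, 2.5, 0, 0, -4.3, 2.5, 0, 0, -4.3, 2.5, 0, 0, -4.3, 2.5, 0, 0, -4.3, 2.5, 0, 0, -4.2, 2.4, 0, 0, -3.8, 1.9, 0, 0]
}}

```text
clock: 12.55
tcp_pos: [635.8, -2.3, 143.1]
tcp_rot: [-2.184, -2.257, 0.002]
wrist_force: [-0.3, -0.0, 0.6]
grip_width: 0.322
grip_force: 39.7
```

Call:
{"op": "jog_arm", "data": {
  "targets": [0, 0, 4, 0, 0, 0, 4, 0, 0, 0, 2.5, 0, 0, 0, 0, 0, 0, 0, 0, 0]
}}

```text
clock: 13.18
tcp_pos: [635.8, -0.7, 39.6]
tcp_rot: [2.184, 2.258, 0.0]
wrist_force: [0.6, -0.4, -1.0]
grip_width: 0.317
grip_force: 39.8
```

```bash
python3 - <<'E'
from h import *
go(639,2,26,2)
E
```

```text
at [635.8  -0.7  39.6] close 1.9 j6 -0.14 w 27.0 | turn -0.1 then cm [0.26 0.33 1.36]
```

Call:
{"op": "jog_arm", "data": {
  "targets": [0.2, 0.3, 1, 0, 0, 0, 0.3, 0, 0, 0, 0, 0, 0, 0, 0, 0]
}}

```text
clock: 13.68
tcp_pos: [638.6, 1.4, 26.5]
tcp_rot: [2.184, 2.258, 0.0]
wrist_force: [0.6, -0.1, -0.7]
grip_width: 0.317
grip_force: 39.8
```

Call:
{"op": "jog_arm", "data": {
  "targets": [0, 0, 0, 0, 0, 0, 0, 0, 0, 0, 0, 0],
  "grip": 0.42
}}

```text
clock: 14.05
tcp_pos: [638.6, 1.4, 26.5]
tcp_rot: [2.184, 2.258, 0.0]
wrist_force: [0.2, -0.7, 0.3]
grip_width: 0.579
grip_force: 0.0
```

Call:
{"op": "jog_arm", "data": {
  "targets": [0, 0, -4, 0, 0, 0, -5, 0, 0, 0, -3, 0, 0, 0, 0, 0],
  "grip": 0.3
}}

```text
clock: 14.55
tcp_pos: [640.6, 1.2, 149.4]
tcp_rot: [2.181, 2.255, 0.006]
wrist_force: [-0.2, 0.0, 0.6]
grip_width: 0.702
grip_force: 0.0
```

```bash
python3 - <<'E'
from h import *
go(429.5,113.5,100,2)
E
```

```text
at [640.6   1.2 149.4] close 1.9 j6 -0.14 w 59.6 | turn -0.1 then cm [ 11.96 -20.71   4.94]
```

Call:
{"op": "jog_arm", "data": {
  "targets": [2.4, -4.1, 0, 0, 2.4, -4.1, 0, 0, 2.4, -4.1, 0, 0, 2.4, -4.2, 0, 0, 2.36, -4.2, 0, 0, 0, 0, 4, 0, 0, 0, 4, 0, 0, 0, 0, 0]
}}

```text
clock: 15.55
tcp_pos: [424.3, 113.8, 63.7]
tcp_rot: [-2.181, -2.255, 0.01]
wrist_force: [-1.2, -0.4, 0.0]
grip_width: 0.694
grip_force: 0.0
```

Call:
{"op": "jog_arm", "data": {
  "targets": [0, 0, 3, 0, 0, 0, 0, 0, 0, 0, 0, 0]
}}

```text
clock: 15.92
tcp_pos: [428.1, 114.0, 37.3]
tcp_rot: [2.184, 2.258, 0.001]
wrist_force: [-0.4, -0.5, -0.6]
grip_width: 0.701
grip_force: 0.0
```

```bash
python3 - <<'E'
from h import *
go(429.5,113.5,20,2)
c=snap('side','s5'); im=cv2.imread('pics/s5.png')
cv2.imwrite('pics/s5c.png',cv2.resize(im[140:280,260:440],(771,600)[:2]))
E
```

```text
at [428.1 114.   37.3] close 1.9 j6 0.07 w 59.6 | turn -0.1 then cm [-0.06  0.14  1.73]
```

View pics/s5c.png

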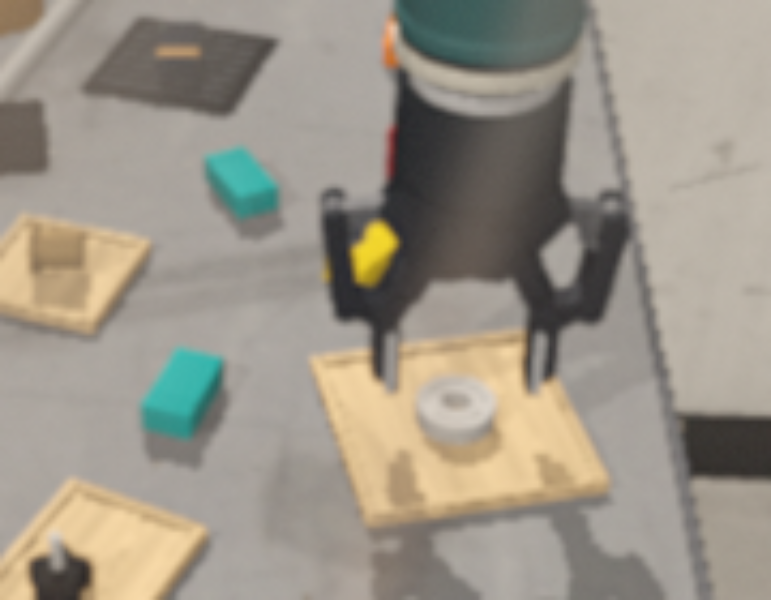

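The fingers straddle the bearing (mid 463 against 456, the difference being perspective). The bushing sits in the small tray at (59,250) and the battery is on the mat at (180,50). Descending.

Call:
{"op": "jog_arm", "data": {
  "targets": [0, 0, 1, 0, 0, 0, 0.6, 0, 0, 0, 0, 0, 0, 0, 0, 0]
}}

```text
clock: 16.48
tcp_pos: [427.5, 114.0, 20.2]
tcp_rot: [-2.184, -2.258, 0.001]
wrist_force: [-0.1, -0.2, 0.4]
grip_width: 0.7
grip_force: 0.0
```

Call:
{"op": "jog_arm", "data": {
  "targets": [0, 0, 0, 0, 0, 0, 0, 0, 0, 0, 0, 0, 0, 0, 0, 0],
  "grip": 0.72
}}

```text
clock: 16.98
tcp_pos: [427.7, 114.1, 20.8]
tcp_rot: [2.184, 2.258, 0.0]
wrist_force: [-1.9, -0.2, 6.0]
grip_width: 0.419
grip_force: 39.2
```

Call:
{"op": "jog_arm", "data": {
  "targets": [0, 0, -4, 0, 0, 0, -4, 0, 0, 0, -3, 0, 0, 0, 0, 0]
}}

```text
clock: 17.48
tcp_pos: [429.4, 114.3, 132.3]
tcp_rot: [2.182, 2.256, 0.006]
wrist_force: [0.2, 0.4, 0.5]
grip_width: 0.421
grip_force: 40.5
```

```bash
python3 - <<'E'
from h import *
go(438,336,120,2)
E
```

```text
at [429.4 114.3 132.3] close 1.9 j6 0.07 w 35.8 | turn -0.1 then cm [22.13  1.63  1.23]
```

Call:
{"op": "jog_arm", "data": {
  "targets": [4.5, 0.3, 0, 0, 4.5, 0.3, 0, 0, 4.5, 0.3, 0, 0, 4.5, 0.3, 0, 0, 4.1, 0.3, 0, 0, 0, 0, 4, 0, 0, 0, 4, 0, 0, 0, 0, 0]
}}

```text
clock: 18.48
tcp_pos: [431.9, 333.6, 46.6]
tcp_rot: [-2.182, -2.257, 0.013]
wrist_force: [0.6, -0.1, 0.0]
grip_width: 0.419
grip_force: 40.5
```

Call:
{"op": "jog_arm", "data": {
  "targets": [0, 0, 1.5, 0, 0, 0, 0, 0, 0, 0, 0, 0]
}}

```text
clock: 18.85
tcp_pos: [435.9, 335.6, 36.1]
tcp_rot: [2.184, 2.258, 0.002]
wrist_force: [-0.3, -0.4, 0.4]
grip_width: 0.416
grip_force: 40.5
```

```bash
python3 - <<'E'
from h import *
go(438,336,21,2)
E
```

```text
at [435.9 335.6  36.1] close 1.9 j6 0.5 w 35.3 | turn -0.1 then cm [0.03 0.21 1.51]
```

Call:
{"op": "jog_arm", "data": {
  "targets": [0, 0.2, 1, 0, 0, 0, 0.5, 0, 0, 0, 0, 0, 0, 0, 0, 0]
}}

```text
clock: 19.35
tcp_pos: [437.7, 335.6, 20.8]
tcp_rot: [2.184, 2.258, 0.001]
wrist_force: [-0.7, -1.7, 5.7]
grip_width: 0.414
grip_force: 41.3
```

Call:
{"op": "jog_arm", "data": {
  "targets": [0, 0, 0, 0, 0, 0, 0, 0, 0, 0, 0, 0],
  "grip": 0.32
}}

```text
clock: 19.73
tcp_pos: [437.1, 335.4, 20.1]
tcp_rot: [-2.184, -2.258, 0.001]
wrist_force: [-0.1, -0.4, 0.3]
grip_width: 0.679
grip_force: 0.0
```

Call:
{"op": "jog_arm", "data": {
  "targets": [0, 0, -4, 0, 0, 0, -4, 0, 0, 0, -3, 0, 0, 0, 0, 0]
}}

```text
clock: 20.23
tcp_pos: [438.9, 336.5, 132.6]
tcp_rot: [2.183, 2.257, 0.008]
wrist_force: [1.0, 0.9, 0.4]
grip_width: 0.679
grip_force: 0.0
```

```bash
python3 - <<'E'
from h import *
go(602.5,235.5,80,2)
E
```

```text
at [438.9 336.5 132.6] close 1.9 j6 0.5 w 57.7 | turn -0.1 then cm [-10.66  16.     5.26]
```

Call:
{"op": "jog_arm", "data": {
  "targets": [-2.7, 4, 0, 0, -2.7, 4, 0, 0, -2.7, 4, 0, 0, -2.56, 4, 0, 0, 0, 0, 3, 0, 0, 0, 2.5, 0, 0, 0, 0, 0, 0, 0, 0, 0],
  "grip": 0.62
}}

```text
clock: 21.22
tcp_pos: [600.6, 234.4, 75.2]
tcp_rot: [-2.184, -2.258, 0.001]
wrist_force: [-0.1, 0.2, -0.2]
grip_width: 0.379
grip_force: 0.0
```

```bash
python3 - <<'E'
from h import *
go(602.5,235.5,35,2)
c=snap('side','s6'); im=cv2.imread('pics/s6.png')
cv2.imwrite('pics/s6c.png',cv2.resize(im[190:390,260:440],(540,600)[:2]))
E
```

```text
at [600.6 234.4  75.2] close 1.9 j6 0.23 w 32.2 | turn -0.1 then cm [0.1  0.19 4.02]
```

```bash
python3 - <<'E'
import cv2
im=cv2.imread('pics/s6.png')
cv2.imwrite('pics/s6c.png',cv2.resize(im[190:370,220:440],(733,600)[:2]))
E
```

```text
(no output)
```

View pics/s6c.png

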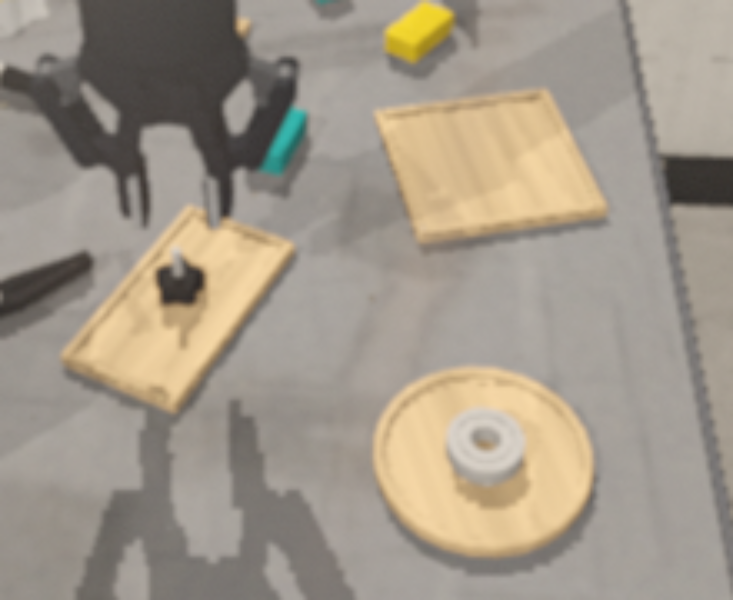

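The bearing sits centred in the round tray at (485,443). The knob stud is at (178,265). The gripper mid, at x=177, should read about 170 after perspective, so I shift about 3 mm in +x.

Call:
{"op": "jog_arm", "data": {
  "targets": [0.1, 0.3, 2, 0, 0, 0, 2, 0, 0, 0, 0, 0, 0, 0, 0, 0]
}}

```text
clock: 21.78
tcp_pos: [603.4, 235.3, 34.9]
tcp_rot: [-2.184, -2.258, 0.001]
wrist_force: [0.5, -0.5, 0.2]
grip_width: 0.384
grip_force: 0.0
```

Call:
{"op": "jog_arm", "data": {
  "targets": [0, 0, 0, 0, 0, 0, 0, 0, 0, 0, 0, 0, 0, 0, 0, 0],
  "grip": 1,
  "newtons": 30
}}

```text
clock: 22.28
tcp_pos: [604.2, 235.5, 35.9]
tcp_rot: [2.184, 2.258, 0.002]
wrist_force: [0.6, 0.8, 3.8]
grip_width: 0.048
grip_force: 29.5
```

Call:
{"op": "jog_arm", "data": {
  "targets": [0, 0, -3, 0, 0, 0, -4, 0, 0, 0, -3, 0, 0, 0, 0, 0]
}}

```text
clock: 22.78
tcp_pos: [605.5, 235.9, 138.0]
tcp_rot: [2.182, 2.256, 0.007]
wrist_force: [0.7, 0.0, -0.3]
grip_width: 0.049
grip_force: 29.3
```

```bash
python3 - <<'E'
from h import *
go(428.7,114,130,2)
c=snap('side','s7'); im=cv2.imread('pics/s7.png')
cv2.imwrite('pics/s7c.png',cv2.resize(im[170:320,220:340],(480,600)[:2]))
E
```

```text
at [605.5 235.9 138. ] close 1.9 j6 0.23 w 4.1 | turn -0.1 then cm [-11.57 -18.09   0.8 ]
```

View pics/s7c.png

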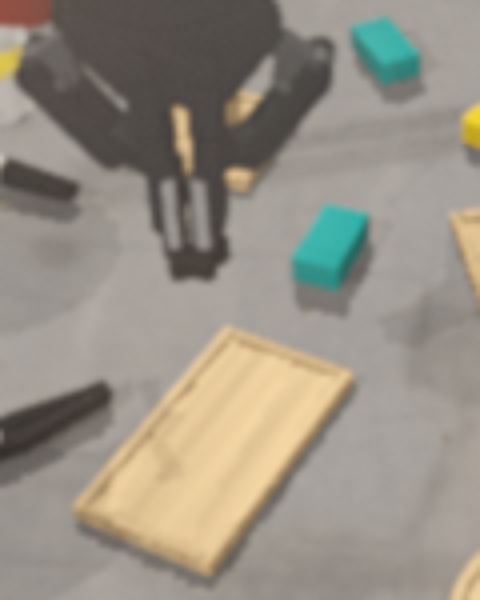

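The knob is held upright at (195,265) and the oblong tray is empty. Moving to the large tray.

Call:
{"op": "jog_arm", "data": {
  "targets": [-2.3, -3.6, 0, 0, -2.3, -3.6, 0, 0, -2.3, -3.6, 0, 0, -2.3, -3.6, 0, 0, -2.3, -3.6, 0, 0, 0, 0, 4, 0, 0, 0, 3, 0, 0, 0, 0, 0]
}}

```text
clock: 23.82
tcp_pos: [424.6, 114.0, 63.0]
tcp_rot: [-2.181, -2.255, 0.009]
wrist_force: [-0.7, 0.1, 0.3]
grip_width: 0.051
grip_force: 29.4
```

Call:
{"op": "jog_arm", "data": {
  "targets": [0, 0, 1.5, 0, 0, 0, 0, 0, 0, 0, 0, 0]
}}

```text
clock: 24.2
tcp_pos: [427.9, 114.6, 50.9]
tcp_rot: [2.184, 2.258, 0.0]
wrist_force: [0.4, -0.7, -1.0]
grip_width: 0.047
grip_force: 29.4
```

```bash
python3 - <<'E'
from h import *
go(428.5,114.3,35.5,2)
E
```

```text
at [427.9 114.6  50.9] close 1.9 j6 0.07 w 4.0 | turn -0.1 then cm [-0.03  0.06  1.54]
```

Call:
{"op": "jog_arm", "data": {
  "targets": [0, 0, 1.1, 0, 0, 0, 0.4, 0, 0, 0, 0, 0, 0, 0, 0, 0]
}}

```text
clock: 24.7
tcp_pos: [427.6, 114.5, 35.7]
tcp_rot: [2.184, 2.258, 0.0]
wrist_force: [-1.0, 0.0, 10.3]
grip_width: 0.049
grip_force: 30.3
```

Call:
{"op": "jog_arm", "data": {
  "targets": [0, 0, 0, 0, 0, 0, 0, 0, 0, 0, 0, 0],
  "grip": 0.65
}}

```text
clock: 25.08
tcp_pos: [427.5, 114.4, 35.1]
tcp_rot: [-2.184, -2.258, 0.001]
wrist_force: [-0.4, -0.2, 0.4]
grip_width: 0.344
grip_force: 0.0
```

Call:
{"op": "jog_arm", "data": {
  "targets": [0, 0, -3, 0, 0, 0, -4, 0, 0, 0, -5, 0, 0, 0, 0, 0],
  "grip": 0.47
}}

```text
clock: 25.58
tcp_pos: [430.4, 114.8, 158.5]
tcp_rot: [2.181, 2.255, 0.009]
wrist_force: [-0.2, -0.2, 0.3]
grip_width: 0.532
grip_force: 0.0
```

```bash
python3 - <<'E'
from h import *
go(594,-228,120,2)
c=snap('side','s8'); snap('top','t8')
E
```

```text
at [430.4 114.8 158.5] close 1.9 j6 0.07 w 45.2 | turn -0.1 then cm [-34.83  15.15   3.85]
```

Call:
{"op": "jog_arm", "data": {
  "targets": [-4.4, 1.9, 0, 0, -4.4, 1.9, 0, 0, -4.4, 1.9, 0, 0, -4.4, 1.9, 0, 0, -4.4, 1.9, 0, 0, -4.4, 1.9, 0, 0, -4.4, 1.9, 0, 0, -4, 1.9, 0, 0]
}}

```text
clock: 26.68
tcp_pos: [590.4, -229.4, 152.7]
tcp_rot: [-2.182, -2.255, 0.002]
wrist_force: [-0.0, 1.0, 0.9]
grip_width: 0.527
grip_force: 0.0
```

Call:
{"op": "jog_arm", "data": {
  "targets": [0, 0, 4, 0, 0, 0, 4, 0, 0, 0, 0, 0, 0, 0, 0, 0]
}}

```text
clock: 27.18
tcp_pos: [591.0, -228.2, 75.2]
tcp_rot: [-2.183, -2.258, 0.001]
wrist_force: [0.5, 0.2, 0.2]
grip_width: 0.532
grip_force: 0.0
```

```bash
python3 - <<'E'
from h import *
go(594,-228.3,21,2)
im=cv2.imread('pics/s8.png')
c=camera('side')['pixels'][:,:,::-1]
cv2.imwrite('pics/s9c.png',np.hstack([cv2.resize(im[190:290,310:430],(400,333)),cv2.resize(c[70:170,220:340],(400,333))]))
E
```

```text
at [ 591.  -228.2   75.2] close 1.9 j6 -0.51 w 45.2 | turn -0.1 then cm [-0.02  0.3   5.42]
```

View pics/s9c.png

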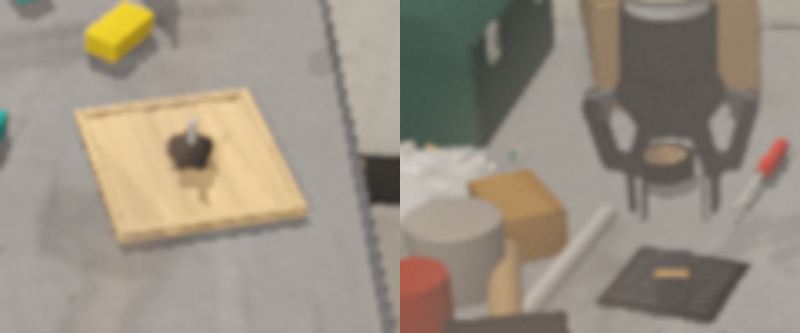

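The knob stands centred in the large tray at (190,155), and the gripper is over the battery on the mat at (672,273). Grasping.

Call:
{"op": "jog_arm", "data": {
  "targets": [0, 0.3, 3, 0, 0, 0, 2, 0, 0, 0, 0.4, 0, 0, 0, 0, 0, 0, 0, 0, 0]
}}

```text
clock: 27.85
tcp_pos: [594.8, -228.5, 22.3]
tcp_rot: [2.183, 2.257, 0.001]
wrist_force: [0.6, 0.2, 0.5]
grip_width: 0.53
grip_force: 0.0
```

Call:
{"op": "jog_arm", "data": {
  "targets": [0, 0, 0, 0, 0, 0, 0, 0, 0, 0, 0, 0, 0, 0, 0, 0],
  "grip": 0.85,
  "newtons": 40
}}

```text
clock: 28.35
tcp_pos: [594.8, -228.6, 22.3]
tcp_rot: [2.183, 2.257, 0.001]
wrist_force: [-0.1, 1.0, 5.7]
grip_width: 0.297
grip_force: 40.8
```

Call:
{"op": "jog_arm", "data": {
  "targets": [0, 0, -4, 0, 0, 0, -4, 0, 0, 0, -4, 0, 0, 0, 0, 8.5, 0, 0, 0, 8.5, 0, 0, 0, 8.4, 0, 0, 0, 0]
}}

```text
clock: 29.22
tcp_pos: [593.8, -228.1, 141.2]
tcp_rot: [-2.626, -1.724, 0.001]
wrist_force: [-1.0, 0.0, -0.8]
grip_width: 0.295
grip_force: 40.1
```

```bash
python3 - <<'E'
from h import *
go(600.2,240,140,-23.5)
E
```

```text
at [ 593.8 -228.1  141.2] close -23.4 j6 -0.07 w 25.1 | turn 0.1 then cm [ 43.18 -18.08   0.12]
```

Call:
{"op": "jog_arm", "data": {
  "targets": [4.3, -1.8, 0, 0, 4.3, -1.8, 0, 0, 4.3, -1.8, 0, 0, 4.3, -1.8, 0, 0, 4.3, -1.8, 0, 0, 4.3, -1.8, 0, 0, 4.3, -1.8, 0, 0, 4.3, -1.8, 0, 0]
}}

```text
clock: 30.22
tcp_pos: [599.0, 146.2, 141.2]
tcp_rot: [2.624, 1.727, -0.0]
wrist_force: [0.5, 0.6, -0.8]
grip_width: 0.297
grip_force: 40.1
```

Call:
{"op": "jog_arm", "data": {
  "targets": [4.3, -1.8, 0, 0, 4.3, -1.8, 0, 0, 0, 0, 4, 0, 0, 0, 4, 0, 0, 0, 2, 0, 0, 0, 0, 0, 0, 0, 0, 0]
}}

```text
clock: 31.1
tcp_pos: [601.6, 238.0, 42.5]
tcp_rot: [2.626, 1.723, 0.003]
wrist_force: [0.8, 0.9, -0.1]
grip_width: 0.296
grip_force: 40.1
```

```bash
python3 - <<'E'
from h import *
go(600,239,24,-23.5)
c=snap('side','s10'); im=cv2.imread('pics/s10.png')
cv2.imwrite('pics/s10c.png',cv2.resize(im[190:330,220:340],(514,600)[:2]))
E
```

```text
at [601.6 238.   42.5] close -23.5 j6 0.68 w 25.2 | turn 0.0 then cm [ 0.03 -0.19  1.85]
```

View pics/s10c.png

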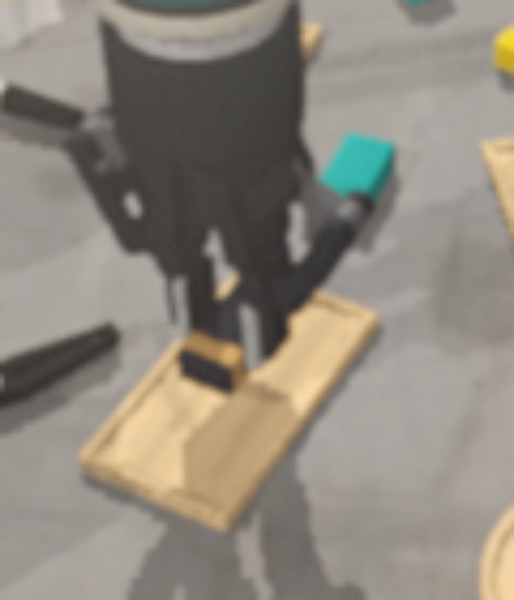

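The battery is aligned over the oblong tray (its end at (210,365)), well clear of the turquoise block. Lowering.

Call:
{"op": "jog_arm", "data": {
  "targets": [0, -0.1, 1.2, 0, 0, 0, 0.6, 0, 0, 0, 0, 0, 0, 0, 0, 0]
}}

```text
clock: 31.65
tcp_pos: [599.5, 238.3, 24.2]
tcp_rot: [2.627, 1.723, 0.0]
wrist_force: [-2.5, -1.7, 8.8]
grip_width: 0.291
grip_force: 41.3
```

Call:
{"op": "jog_arm", "data": {
  "targets": [0, 0, 0, 0, 0, 0, 0, 0, 0, 0, 0, 0],
  "grip": 0.45
}}

```text
clock: 32.02
tcp_pos: [599.4, 238.3, 23.0]
tcp_rot: [-2.627, -1.723, 0.001]
wrist_force: [-0.3, 0.1, 0.9]
grip_width: 0.551
grip_force: 0.0
```

Call:
{"op": "jog_arm", "data": {
  "targets": [0, 0, -4, 0, 0, 0, -5, 0, 0, 0, -5, 0, -4, 0, -4, 0, -5, 0, 0, 0, -5, 0, 0, 0, -5, 0, 0, 0, 0, 0, 0, 0]
}}

```text
clock: 33.02
tcp_pos: [522.0, 61.7, 203.1]
tcp_rot: [-2.63, -1.718, 0.003]
wrist_force: [0.7, 0.8, 0.2]
grip_width: 0.556
grip_force: 0.0
```

```bash
python3 - <<'E'
from h import *
c=snap('side','s11'); im=cv2.imread('pics/s11.png'); c=snap('top','t11'); t=cv2.imread('pics/t11.png')
a=cv2.resize(im[170:370,210:420],(420,400)); b=cv2.resize(t[150:270,195:375],(375*1,250))
o=np.zeros((600,795,3),np.uint8);o[:400,:420]=a;o[:250,420:]=b
cv2.imwrite('pics/s11c.png',cv2.hconcat([cv2.resize(im[175:365,220:410],(600,600))]))
cv2.imwrite('pics/t11c.png',cv2.resize(t[145:275,190:360],(784,600)))
E
```

```text
(no output)
```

View pics/s11c.png

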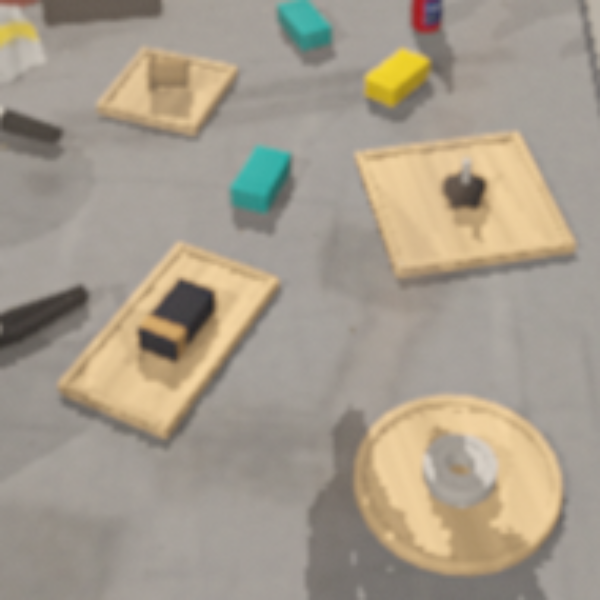

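View pics/t11c.png

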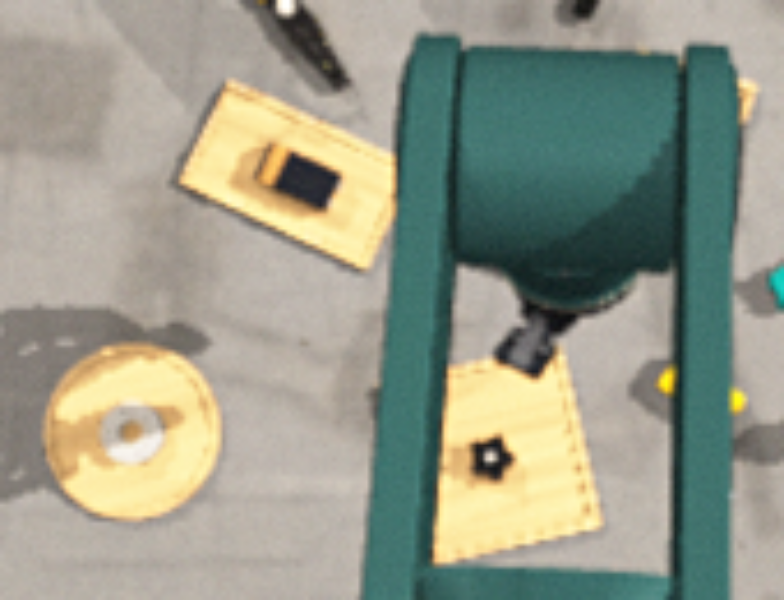

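All four parts look centred. The battery is at (301,176) against a tray centre of (298,175), the knob is at (491,458), and the bearing is at (132,433). That was picture 15, one over the limit of 14, so I view no more. I'll move the arm aside and check the bushing numerically.

Call:
{"op": "jog_arm", "data": {
  "targets": [3, -3.9, 0, 0, 3, -3.9, 0, 0, 3, -3.9, 0, 0, 3, -3.9, 0, 0, 3, -3.9, 0, 0, 3, -3.9, 0, 0, 3, -3.9, 0, 0, 3, -3.9, 0, 0]
}}

```text
clock: 34.12
tcp_pos: [332.1, 411.7, 203.3]
tcp_rot: [-2.625, -1.725, -0.001]
wrist_force: [-0.1, -0.1, -0.5]
grip_width: 0.549
grip_force: 0.0
```

```bash
python3 - <<'E'
from h import *
snap('top','t12'); c=np.load('top.npz'); im=c['pixels'].astype(int)
def cl(z=8): return [pt(c,337,171,z)]
# tray small: mask wood in window, and print luminance
w=im[152:192,318:358]
g=w.sum(2)//3; R,G,B=w[...,0],w[...,1],w[...,2]
wood=(R-B>30).astype(np.uint8)
n,l,s,ce=cv2.connectedComponentsWithStats(wood); k=1+s[1:,4].argmax(); m=l==k
rect=cv2.minAreaRect(np.argwhere(m)[:,::-1].astype(np.float32)); print('tray',rect, pt(c,rect[0][0]+318,rect[0][1]+152,8)[:2])
for r in range(6,36): print(r+152,' '.join('%3d'%(x if wood[r,i] else 0) for i,x in enumerate(g[r]) if 3<=i<36))
E
```

```text
tray ((19.0, 19.499998092651367), (28.144268035888672, 28.144268035888672), 18.43494987487793) [6.40211533e+02 3.93588931e-02]
158   0   0   0   0   0   0 129 204 208 208 193 185 206 207 204 212 210 192 192 192   0   0   0   0   0   0   0   0   0   0   0   0   0
159   0   0   0   0   0   0 171 216 216 214 217 218 216 195 163 177 196 204 211 204 200 201 185 182   0   0   0   0   0   0   0   0   0
160   0   0   0   0   0 101 194 210 216 220 218 218 219 220 202 186 178 164 193 207 198 203 197 201 196 184 182   0   0   0   0   0   0
161   0   0   0   0   0 137 209 209 216 215 216 217 217 218 221 219 219 205 210 211 181 195 204 200 201 202 202 200 199 188   0   0   0
162   0   0   0   0   0 178 216 208 209 212 212 212 212 216 216 219 221 218 216 218 212 215 206 186 197 200 197 202 209 212 212 203 186
163   0   0   0   0 109 193 207 199 211 215 214 216 215 215 213 213 214 215 219 220 220 218 220 219 220 198 175 174 192 207 221 219 211
164   0   0   0   0 137 206 204 203 210 212 215 216 215 219 218 217 216 216 213 215 217 217 220 220 220 221 219 201 182 177 176 200 215
165   0   0   0   0 1
[... 2406 characters left out ...]
   0   0   0   0   0
183   0   0   0   0   0   0  80 107 137 185 208 209 214 215 215 216 218 213 213 213 209 213 214 213 193 212 202 164   0   0   0   0   0
184   0   0   0   0   0   0   0   0   0   0 110 134 179 209 211 215 218 217 218 214 199 210 213 210 199 213 188   0   0   0   0   0   0
185   0   0   0   0   0   0   0   0   0   0   0   0   0 125 146 186 203 209 215 218 205 211 215 184 203 217 188   0   0   0   0   0   0
186   0   0   0   0   0   0   0   0   0   0   0   0   0   0   0 102 107 130 190 205 205 215 220 194 201 202 173   0   0   0   0   0   0
187   0   0   0   0   0   0   0   0   0   0   0   0   0   0   0   0   0   0 108 109 126 189 206 205 201 187   0   0   0   0   0   0   0
```

The bushing spans columns 333–340 and rows 166–176, centred on the tray centre (337,171.5). Everything is in place and the gripper is clear, so I'm handing in.

```bash
python3 -c "
from bench import sign_off
print(sign_off())"
```

```text
the job is handed in; nothing more can be done
None
```

The job is handed in: all four parts sit within about 3 mm of the middle of their own trays, the knob is still on its head and the red bottle was never approached, finishing at about 34 s of the 128 s; I viewed 15 pictures, one over the limit of 14.

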